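# Return the specimen jar to the carousel and hold it at the front

### The arm

A 6-joint arm with a two-finger parallel gripper is mounted at the origin on the work surface. World frame = base frame: x ahead of the robot, y to its left, z up, the work surface at z = 0. Lengths are in mm, angles in rad, forces in N, time in s.
With the tool pointing down it reaches from about 300 to 775 mm from the base axis. Payload 14.6 kg.
Tool frame: the origin (TCP) lies midway between the tips of the shut fingers; the grasp point (between the pads) lies 19 mm behind it (manip.grip_point_offset is the distance from the TCP to the grasp point, in mm); x points along the fingers, z is the direction in which the jaws open and shut, and the axes are right-handed (so a half turn about x gives the same grasp; the last joint's range is limited). The gripper opens to 94 mm and grips with 3 to 60 N. Pads are 16 mm wide; open, the fingers measure 119 mm over their backs; the gripper's body (75 mm by 177 mm) begins 78 mm behind the grasp point.
Start: joints at [-0.067, 0.3, 1.521, -0, 1.321, -0.067], TCP at [549.99, -0.002, 205.446] pointing down, gripper open.
Joint ranges: [-3.03, 3.03], [-0.79, 2.21], [0.23, 2.52], [-1.04, 4.18], [0, 3.07], [-2.55, 2.55]. Speed limits (rad/s): [2.22, 2.22, 2.57, 3.14, 3.14, 3.14].

### API

Orientations are given as [roll, pitch, yaw] about the fixed x, y, z axes, in that order (R = Rz(yaw) Ry(pitch) Rx(roll)).
In Python, from cell import manip, camera, calibration, order gives the robot as it stands.
- The arm moves only by the tool jog_arm, never from a script. Its arguments are lists of equal length, an entry for each row: "turn": the turn, a rotation vector about the tool's x, y, z in degrees, a list of three; "dp": the shift along the tool's x, y, z in cm, a list of three; "gripper": the closure, from 0 (fully open) to 1 (shut). In form: {"turn": [[ax, ay, az], ...], "dp": [[tx, ty, tz], ...], "gripper": [gripper, ...]}. A call has 1 to 8 rows; each row shifts and turns the pose as measured when the row begins, along the tool's axes as they then stand; what a row does not reach is not made up. A row lasts 1/8 s, in which the tool goes at most 62.5 mm and 10.7 degrees, less where a joint would pass 70% of its speed; a pose out of reach is approached as far as the arm can. A call is refused whole if a number of a shift passes 6.25 or a number of a turn 10.7, either way. A call with a gripper value outside its range is refused whole. The fingers move at their own pace and stop on an object; "grip_force" is the grip in N (left out, the last holds). Time passes only in rows, so rows that do not move let the fingers close. It gives the time, the measured TCP pose, the force and the opening at its end, in the units of the state.
- manip.read_state(): the state, without advancing time (a new reading comes with each control period).
- camera(name): name is "scene" or "side" or "wrist"; returns (picture, depth): 400x640x3 uint8, red, green, blue; 400x640 float32, mm along the optical axis (not along the pixel's ray), 0 where there is no reading.
- calibration(name): a dict with "K" (3x3 intrinsics, pixels), "distortion" ([k1, k2, p1, p2, k3] as OpenCV has them; the pictures are not rectified), "world_from_camera" (4x4, takes a point from camera to world coordinates). Camera axes: x right, y down, z forward; pixel columns grow to the right and rows downward; lengths in mm; the calibration is good to about 2 mm. A picture is of the moment at which its call begins: read the wrist's pose just before it. calibration takes no time and is no camera call; for the wrist camera it gives the pose at the moment of the call.
- order.sign_off(): hands the job in, once; it reports no verdict.
The state is a dict: "clock": time; "joints": joint angles; "qd": joint speeds; "effort": joint torques, N m; "eef_pos": TCP position; "eef_rot": TCP orientation; "wrist_force": force on the tool from outside, world axes, zero at the start; "moment": the same for the moment, N m; "finger_gap": finger opening in mm.
Only numpy, scipy, OpenCV 4.12 (cv2) and the standard library are available. Lean on these libraries where they do the work, as an engineer would, in place of code of your own. Each camera call takes 0.05 s, during which the arm holds its last target.

### The job

Put the large specimen jar from the cutting board back into its own place on the carousel, the empty well that it fits, standing upright and fully down; only then turn the carousel until that jar stands straight in line with the fixed pointer at the front. Finish while holding: keep the fingers on the jar or turntable, holding the carousel still there, and do not let go. Keep the jar upright throughout, and leave the small pot, the lid and the scissors where they are.

Things in the scene. Friction and masses are not known exactly. Their poses are not given: they have to be found in the camera images.
- jar: The large specimen jar, loose: amber, paper label, white cap; one smooth upright cylinder 46 mm in diameter, 80 mm high, 0.1 to 0.2 kg. Origin: centre of its underside, z up its axis. It starts upright on the fixed white cutting board (360 x 280 mm, 12 mm thick). Grip it in its upper half, about 58 mm above its underside, so that the fingers clear the well's collar.
- jar_center (a point): Centre of the large jar, half-way up (40 mm above its underside).
- caddy: The carousel's fixed grey foot, a disc 230 mm in diameter, on the bench. Origin on the turning axis at bench height, z up; its own -x axis points along the front line to the pointer (roughly towards the robot, up to 0.35 rad off).
- front_mark (a point): Inner tip of the fixed black pointer of the carousel's foot, 143 mm from the turning axis, 40 mm above the bench, on the front line; the pointer reaches out to 186 mm.
- turntable: Grey disc, 260 mm across, top 32 mm above the bench; origin on its turning axis. Turns freely either way, over a full turn, and stays where left (friction 0.1 N m, about 1 N at the wells). Four places 90 degrees apart, 90 mm from the axis: the big empty well in its own -x direction, a small empty well opposite, and two lower jars. With its yaw equal to the foot's, the big well is at the front.
- big_well (a point): Centre of the inner floor of the big empty well, the large jar's own place: round white collar 51 mm inside, 58 mm outside diameter, floor 34 mm above the bench, rim 22 mm above the floor, 90 mm from the turning axis. A jar that is home has its centre 40 mm above this floor; it can twist in the well, so it can be swung round without turning the gripper.
- small_well (a point): Floor centre of the small empty well, 90 mm from the axis, opposite the big one: inside diameter 35 mm, too small for the large jar. The two places between hold shut jars 46 mm in diameter, fast in solid collars, tops 98 mm above the bench; a steel stub 26 mm in diameter, top 54 mm above the bench, stands on the turning axis.
- pot_center (a point): Bystander: centre of the small specimen pot, 30 mm in diameter, 55 mm high, upright on the cutting board.
- pot: Bystander: the same small pot, origin at the centre of its underside.
- lid: Bystander: red plastic lid of a big jar, a disc 90 mm in diameter and 16 mm high, flat on the cutting board. Origin at the centre of its underside.
- scissors: Bystander: steel dissecting scissors, 140 mm long, 8 mm high, flat on the cutting board. Origin at the rivet, blades along its +x.
There are look-alikes about, which are no part of the job. What is shaped like the jar but turquoise or yellow is not meant.

How it is judged (in metres and radians):
On the way, in this order (a step that is already met when the one before it is completed fails the run):
1. the large jar stands fully down in the big well, before that well has been brought to the front (horizontal distance between jar_center and big_well below 0.006 m and z of jar_center in the frame of big_well between 0.036 and 0.044 m and angle between jar_center's own z axis and vertical below 0.1 rad), for 0.2 s.
2. the carousel is turned so that the jar in its well stands in line with the front pointer (all of step 1 and y of big_well in the frame of caddy between -0.009 and 0.009 m and x of big_well in the frame of caddy below 0 m), for 0.2 s.
At the end, for the whole second after the job is handed in: The large jar stands upright (within 0.1 rad) and fully down (within 4 mm) in the big well; the well's centre is within 9 mm of the front line on the pointer's side; the turntable is still (below 0.06 rad/s) and the fingers press on the jar or the turntable with more than 0.5 N (all of step 2 and angular speed of turntable below 0.06 rad/s and (contact force between the fingers and turntable above 0.5 N or contact force between the fingers and jar above 0.5 N)); the arm keeps its last pose, push and grip.
It fails at once if the large jar is tipped more than 0.6 rad (angle between jar's own z axis and vertical above 0.6 rad).
It fails at once if the small pot is moved more than 30 mm or tipped (distance of pot_center from where it was at the start of the episode above 0.03 m or angle between pot's own z axis and vertical above 0.5 rad).
It fails at once if the lid or the scissors are moved more than 30 mm (distance of any of lid, scissors from where it was at the start of the episode above 0.03 m).
It also fails if it takes over 59 s, if anything falls off the work surface, if the arm or the gripper's body presses on something with over 40 N, if the wrist force passes 120 N, or if a joint passes its speed limit or range.

## Working session

There is one attempt and no reset: what is moved stays moved. The work goes in short steps, Python scripts to look and compute and a tool call to move; the robot and the scene stay as the last step left them, time stands still between calls to the robot, and variables do not carry over. Pictures are saved under pics/ and viewed, and the job is handed in when it is done.

Besides the shell and the picture viewer there is one more tool, called in YAML: its name, and indented under it one key for each argument. jog_arm: Moves the arm, as the interface text tells. Its arguments: {"type":"object","properties":{"turn":{"type":"array","items":{"type":"array","items":{"type":"number"}}},"dp":{"type":"array","items":{"type":"array","items":{"type":"number"}}},"gripper":{"type":"array","items":{"type":"number"}},"grip_force":{"type":"number"}},"required":["turn","dp","gripper"]}

```bash
ls; mkdir -p pics; python3 - <<'E'
from cell import manip,camera,calibration,order
import cv2,numpy as np
print(manip.read_state())
for n in ["scene","side","wrist"]:
    c=calibration(n)
    p,d=camera(n)
    np.savez(f"{n}0.npz",p=p,d=d,K=c["K"],D=c["distortion"],T=c["world_from_camera"])
    cv2.imwrite(f"pics/{n}0.png",p[:,:,::-1])
    print(n,np.round(c["K"],1).tolist(),c["distortion"],np.round(c["world_from_camera"],3).tolist())
E
```

```text
pics
{'clock': 0.0, 'joints': array([-6.65793594e-02,  3.00482787e-01,  1.52160115e+00, -1.06664720e-05,
        1.32067457e+00, -6.66033099e-02]), 'qd': array([-0.00159321,  0.00011081,  0.00111434,  0.00099408,  0.00069437,
        0.00013957]), 'effort': array([-1.53750298e-03, -5.31805658e+01, -3.52735734e+01,  7.07558286e-02,
        2.43994006e-02, -4.79655944e-05]), 'eef_pos': array([5.49734878e+02, 2.32936001e-02, 2.04871425e+02]), 'eef_rot': array([3.08385087, 1.56963043, 3.08387746]), 'wrist_force': array([0.87045735, 0.02035753, 0.37812067]), 'moment': array([-0.01823106, -0.01192304, -0.04194704]), 'finger_gap': 93.96297504309248}
scene [[517.7, 0.0, 321.8], [0.0, 517.7, 201.8], [0.0, 0.0, 1.0]] [0.04419784 0.         0.         0.         0.        ] [[-0.627, 0.471, -0.62, 1287.955], [0.779, 0.391, -0.49, 669.145], [0.012, -0.791, -0.612, 782.946], [0.0, 0.0, 0.0, 1.0]]
side [[439.7, 0.0, 317.1], [0.0, 439.7, 204.3], [0.0, 0.0, 1.0]] [-0.09325254  0.          0.          0.          0.        ] [[-0.929, -0.275, 0.25, 260.567], [-0.371, 0.675, -0.638, 744.64], [0.007, -0.685, -0.728, 846.13], [0.0, 0.0, 0.0, 1.0]]
wrist [[348.1, 0.0, 322.1], [0.0, 348.1, 200.4], [0.0, 0.0, 1.0]] [-0.04475154  0.          0.          0.          0.        ] [[1.0, 0.0, 0.0, 551.008], [0.0, -0.961, -0.277, 81.777], [0.0, 0.277, -0.961, 384.174], [0.0, 0.0, 0.0, 1.0]]
```

View pics/scene0.png

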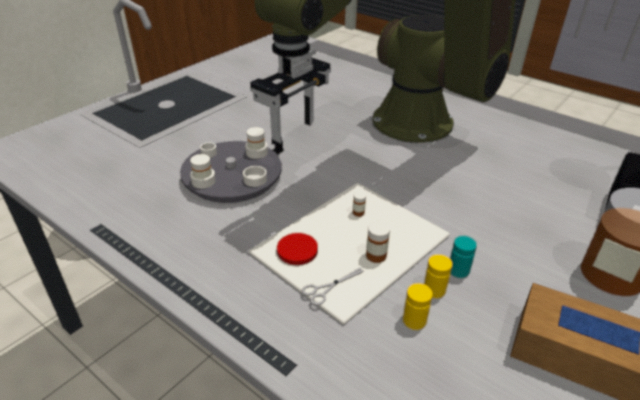

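View pics/side0.png

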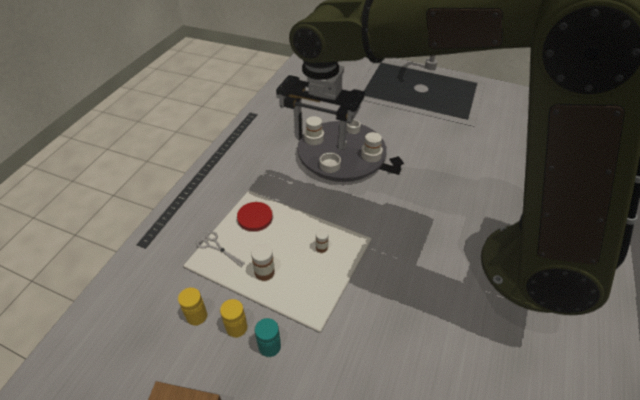

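View pics/wrist0.png

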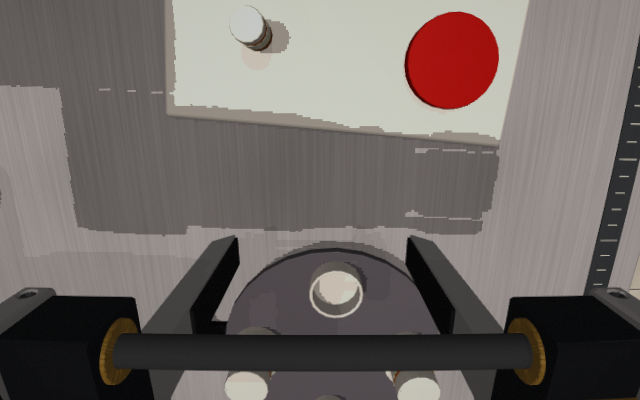

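Scene: the amber jar with white cap is at (377,243) and side (263,263). The small pot is at scene (359,204). The look-alikes are turquoise at (462,257) and yellow at (438,275) and (417,306). Only the jar at (377,243) is amber, large and on the board. The big well is at scene (255,176), side (330,162), wrist (336,290), and the pointer is at side (395,164). Next I enlarge a crop to confirm and measure.

```bash
cat > h.py <<'E'
import numpy as np,cv2
def load(n):
    z=np.load(n+".npz"); return z["p"],z["d"],z["K"],z["D"],z["T"]
def ray(uv,K,D,T):
    u=cv2.undistortPoints(np.float64(uv).reshape(-1,1,2),K,D).reshape(-1,2)
    v=np.c_[u,np.ones(len(u))]@T[:3,:3].T
    return T[:3,3],v
def onplane(uv,z,K,D,T):
    o,v=ray(uv,K,D,T); return o+v*((z-o[2])/v[:,2])[:,None]
def cloud(d,K,D,T):
    h,w=d.shape; uv=np.stack(np.meshgrid(np.arange(w),np.arange(h)),-1).reshape(-1,2)
    o,v=ray(uv,K,D,T); return (o+v*d.reshape(-1,1)).reshape(h,w,3)
E
python3 - <<'E'
from h import *
for n in ["scene0","side0","wrist0"]:
    p,d,K,D,T=load(n); P=cloud(d,K,D,T)
    pts={"scene0":[(377,232),(377,243),(255,172),(231,161),(359,198),(265,176)],"side0":[(263,253),(330,160),(340,143),(395,164),(322,235)],"wrist0":[(336,290),(248,20),(310,292),(330,258)]}[n]
    for q in pts: print(n,q,np.round(P[q[1],q[0]],1),p[q[1],q[0]])
p=load("scene0")[0]; a=cv2.resize(p[180:330,300:500],None,fx=2.5,fy=2.5,interpolation=cv2.INTER_CUBIC)
p2=load("side0")[0]; b=cv2.resize(p2[100:200,270:430],None,fx=2.5,fy=2.5,interpolation=cv2.INTER_CUBIC)
c=np.zeros((375,900,3),np.uint8); c[:375,:500]=a; c[:250,500:900]=b
cv2.imwrite("pics/crop0.png",cv2.resize(c[:,:,::-1],(798,332)))
E
```

```text
scene0 (377, 232) [595.3 265.5  93.1] [229 226 215]
scene0 (377, 243) [601.7 271.8  71.3] [92 56 30]
scene0 (255, 172) [ 544.1 -135.9   37. ] [138 134 124]
scene0 (231, 161) [ 563.3 -200.8   52.5] [153 150 149]
scene0 (359, 198) [496.3 151.7  66.3] [202 199 187]
scene0 (265, 176) [554.6 -89.8  50.9] [124 121 114]
side0 (263, 253) [573.  259.9  91.7] [185 180 165]
side0 (330, 160) [ 567.5 -135.7   36.9] [176 171 155]
side0 (340, 143) [260.6 744.6 846.1] [81 78 75]
side0 (395, 164) [ 393.8 -185.4   39.9] [26 26 25]
side0 (322, 235) [481.4 147.2  67. ] [185 180 164]
wrist0 (336, 290) [ 566.9 -125.2   33.8] [198 188 176]
wrist0 (248, 20) [489.  147.3  66. ] [197 199 196]
wrist0 (310, 292) [ 538.2 -114.8   55.5] [198 188 177]
wrist0 (330, 258) [559.9 -86.2  32. ] [81 75 77]
```

View pics/crop0.png

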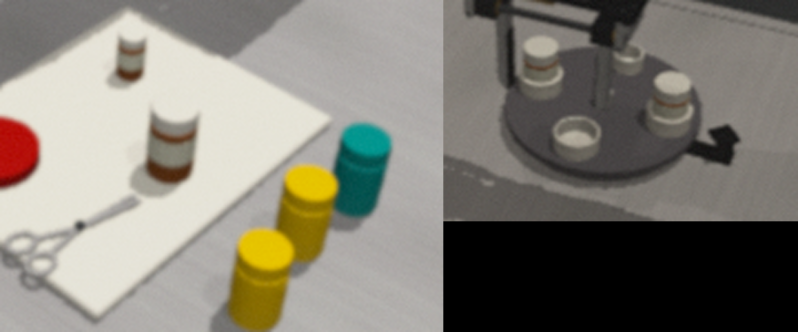

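The crop confirms it: the amber jar with label and white cap stands alone on the board. Now precise fits.

```bash
python3 - <<'E'
from h import *
from scipy.optimize import least_squares
def circ(X,r=None):
    if r: f=lambda q:np.hypot(X[:,0]-q[0],X[:,1]-q[1])-r; q0=X[:,:2].mean(0)
    else: f=lambda q:np.hypot(X[:,0]-q[0],X[:,1]-q[1])-q[2]; q0=[*X[:,:2].mean(0),40]
    s=least_squares(f,q0,loss='soft_l1',f_scale=1); return np.round(s.x,1), len(X), round(float(np.abs(s.fun).mean()),2)
def near(P,c,r): return np.hypot(P[...,0]-c[0],P[...,1]-c[1])<r
for n in ["scene0","side0","wrist0"]:
    p,d,K,D,T=load(n); P=cloud(d,K,D,T); ok=d>0; z=P[...,2]
    def mm(c,r,lo,hi): return P[ok&near(P,c,r)&(z>lo)&(z<hi)]
    X=mm((585,262),45,88,97)
    if len(X)>20:
        m=(ok&near(P,(585,262),45)&(z>89)&(z<96)).astype(np.uint8)
        print(n,"jar top",X.mean(0).round(1),len(X)); c=max(cv2.findContours(m,0,1)[0],key=cv2.contourArea)
        (e,ax,an)=cv2.fitEllipse(c); print("   ellipse->",onplane([e],92,K,D,T).round(1))
        Y=mm((585,262),45,30,80); print("   side pts circle r23",circ(Y,23))
    X=mm((562,-124),38,52,58); print(n,"rim",X.mean(0).round(1),circ(X))
    X=mm((562,-200),135,30,34);print(n,"disc pts",len(X))
    m=(ok&near(P,(562,-205),150)&(z>29.5)&(z<34.5)).astype(np.uint8)
    c=np.vstack(cv2.findContours(m,0,1)[0]).reshape(-1,2); W=onplane(c,32,K,D,T)
    for _ in range(3):
        q=circ(W,130)[0]; W=onplane(c,32,K,D,T); W=W[abs(np.hypot(W[:,0]-q[0],W[:,1]-q[1])-130)<[15,8,4][_]]
    print("   disc circle",circ(W,130))
    for c0 in [(480,-200),(650,-205),(562,-205)]:
        pass
    X=P[ok&near(P,(562,-205),130)&(z>94)&(z<102)]
    if len(X):
        _,l,ce=cv2.kmeans(X[:,:2].astype(np.float32),2,None,(3,50,.1),5,cv2.KMEANS_PP_CENTERS); print("   jar tops",ce.round(1),np.bincount(l.ravel()))
    X=P[ok&near(P,(562,-205),40)&(z>48)&(z<58)];
    if len(X): print("   stub",X.mean(0).round(1),len(X))
    m=ok&near(P,(562,-205),215)&(~near(P,(562,-205),138))&(p.max(2)<60)&(z>20)&(z<60)
    if m.sum(): 
        X=P[m]; v,u=np.nonzero(m); print("   pointer",X.mean(0).round(1),len(X),X.min(0).round(1),X.max(0).round(1),u.min(),u.max(),v.min(),v.max())
E
```

```text
scene0 jar top [582.7 260.6  92.3] 278
   ellipse-> [[582.1 260.3  92. ]]
   side pts circle r23 (array([580. , 258.7]), 394, 1.12)
scene0 rim [ 565.7 -116.8   54.7] (array([ 565. , -116.6,   26.9]), 99, 1.61)
scene0 disc pts 2238
   disc circle (array([ 560.5, -205.8]), 186, 1.89)
   jar tops [[ 472.9 -200.9]
 [ 652.3 -207.8]] [142 180]
   stub [ 562.1 -204.1   53.5] 59
   pointer [ 401.9 -193.1   34.2] 35 [ 388.7 -206.9   20.3] [ 414.5 -181.2   44.6] 272 281 140 146
side0 jar top [576.8 259.3  91.5] 293
   ellipse-> [[576.8 259.3  92. ]]
   side pts circle r23 (array([577.8, 258.1]), 277, 0.64)
side0 rim [ 561.  -116.    54.9] (array([ 560.9, -117.8,   27.2]), 83, 1.27)
side0 disc pts 1966
   disc circle (array([ 559.7, -207.7]), 143, 1.92)
   jar tops [[ 646.6 -210.5]
 [ 469.  -202. ]] [132 154]
   stub [ 551.  -207.6   54.2] 5
   pointer [ 392.4 -197.1   37.3] 101 [ 376.9 -217.9   20.3] [ 412.1 -182.    45.2] 390 402 157 170
wrist0 rim [ 565.8 -116.4   55.1] (array([ 565.6, -116.6,   26.6]), 586, 0.94)
wrist0 disc pts 14924
   disc circle (array([ 567.2, -158.6]), 83, 1.93)
   jar tops [[ 650.8 -203.5]
 [ 472.4 -199.8]] [ 926 1103]
```

```bash
cat >> h.py <<'E'
from scipy.spatial.transform import Rotation as Ro
def todp(target,s):
    R=Ro.from_euler('xyz',s["eef_rot"]).as_matrix()
    return R.T@(np.asarray(target,float)-s["eef_pos"])/10, R
E
python3 - <<'E'
from h import *
from cell import manip
s=manip.read_state(); print(todp([581,230,205],s))
E
```

```text
(array([1.48982742e-03, 2.29999175e+01, 3.11907601e+00]), array([[-8.48230865e-04,  4.18455999e-06,  9.99999640e-01],
       [ 2.82714311e-05,  1.00000000e+00, -4.16058079e-06],
       [-9.99999640e-01,  2.82678917e-05, -8.48230983e-04]]))
```

jog_arm:
  turn:
    - [0,0,0]
    - [0,0,0]
    - [0,0,0]
    - [0,0,0]
    - [0,0,0]
    - [0,0,0]
    - [0,0,0]
    - [0,0,0]
  dp:
    - [0,4,0.5]
    - [0,4,0.5]
    - [0,4,0.5]
    - [0,4,0.5]
    - [0,4,0.5]
    - [0,4,0.5]
    - [0,0,0]
    - [0,0,0]
  gripper: [0,0,0,0,0,0,0,0]
  grip_force: 20

```text
clock: 1.15
eef_pos: [579.9, 246.4, 202.4]
eef_rot: [-2.876, 1.566, -2.878]
wrist_force: [0.2, -0.8, -0.3]
finger_gap: 93.3
```

```bash
cat > shot.py <<'E'
import sys
from h import *
from cell import manip,camera,calibration
def shot(cam,name):
    s=manip.read_state(); c=calibration(cam); p,d=camera(cam)
    np.savez(name+".npz",p=p,d=d,K=c["K"],D=c["distortion"],T=c["world_from_camera"],pos=s["eef_pos"])
    cv2.imwrite(f"pics/{name}.png",p[:,:,::-1]); return s
E
python3 - <<'E'
from shot import *
s=shot("wrist","wrist1"); print(s["eef_pos"],s["eef_rot"])
p,d,K,D,T=load("wrist1"); P=cloud(d,K,D,T); z=P[...,2]
m=((d>0)&(np.hypot(P[...,0]-581,P[...,1]-260)<45)&(z>88)&(z<96)).astype(np.uint8)
print(m.sum(),P[m>0].mean(0))
c=max(cv2.findContours(m,0,1)[0],key=cv2.contourArea); e=cv2.fitEllipse(c); print(e,onplane([e[0]],92,K,D,T))
E
```

```text
[579.89388253 246.41669235 202.43728943] [-2.87619742  1.56571715 -2.87799669]
2143 [581.77333342 259.83946365  91.8584538 ]
((323.1757507324219, 182.9209747314453), (50.9362907409668, 51.9957389831543), 91.11238098144531) [[581.74682834 260.00801547  92.        ]]
```

View pics/wrist1.png

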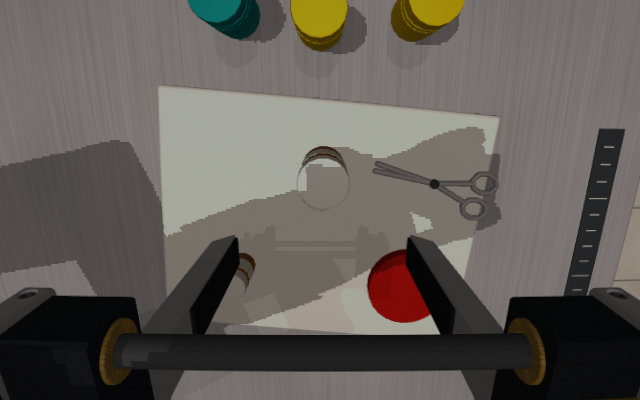

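Wrist view: the jar cap is centred at (323,183), which is x 581.7, y 260.0. The scissors are at (435,183), the lid at (403,287) and the pot at (245,268), all clear of the fingers. I go down.

jog_arm:
  turn:
    - [0,0,0]
    - [0,0,0]
    - [0,0,0]
    - [0,0,0]
    - [0,0,0]
    - [0,0,0]
  dp:
    - [0,1.36,0.15]
    - [2,0,0]
    - [3,0,0]
    - [3,0,0]
    - [2,0,0]
    - [0,0,0]
  gripper: [0,0,0,0,0,0]

```text
clock: 1.95
eef_pos: [582.4, 259.8, 101.1]
eef_rot: [-3.078, 1.568, -3.085]
wrist_force: [0.4, -0.4, 0.8]
finger_gap: 94.2
```

```bash
python3 - <<'E'
from h import *
from cell import manip
s=manip.read_state(); print(s["eef_pos"]); dp,R=todp([581.5,260,51],s);print(dp); print(R.round(4), s["wrist_force"])
E
```

```text
[582.40369442 259.7777668  101.1489713 ]
[ 5.01511184  0.02244088 -0.07748128]
[[-2.6e-03  6.7e-03  1.0e+00]
 [-1.0e-04  1.0e+00 -6.7e-03]
 [-1.0e+00 -2.0e-04 -2.6e-03]] [ 0.44307691 -0.38208414  0.75936022]
```

jog_arm:
  turn:
    - [0,0,0]
    - [0,0,0]
    - [0,0,0]
    - [0,0,0]
    - [0,0,0]
    - [0,0,0]
    - [0,0,0]
    - [0,0,0]
  dp:
    - [2,0,-0.08]
    - [2,0,0]
    - [1,0,0]
    - [0,0,0]
    - [0,0,0]
    - [0,0,0]
    - [0,0,0]
    - [0,0,0]
  gripper: [0,0,0,0,0.5,1,1,1]
  grip_force: 20

```text
clock: 2.95
eef_pos: [584.3, 260.8, 54.9]
eef_rot: [0.551, 1.566, 0.543]
wrist_force: [-0.3, 0.5, -0.2]
finger_gap: 57.2
```

jog_arm:
  turn:
    - [0,0,0]
    - [0,0,0]
    - [0,0,0]
    - [0,0,0]
  dp:
    - [0.3,0,-0.2]
    - [0,0,0]
    - [0,0,0]
    - [0,0,0]
  gripper: [1,1,1,1]

```text
clock: 3.45
eef_pos: [581.9, 260.8, 51.6]
eef_rot: [0.591, 1.566, 0.583]
wrist_force: [-1.0, -0.1, 0.4]
finger_gap: 45.6
```

```bash
python3 - <<'E'
from shot import *
for i in range(3):
    s=manip.read_state(); print(s["eef_pos"],s["eef_rot"],s["finger_gap"],s["wrist_force"])
s=shot("wrist","wrist2")
E
```

```text
[581.87728481 260.82395738  51.64024824] [0.59073299 1.56625995 0.58306486] 45.61210586225896 [-1.02644357 -0.08558672  0.41294065]
[581.87728481 260.82395738  51.64024824] [0.59073299 1.56625995 0.58306486] 45.61210586225896 [-1.02644357 -0.08558672  0.41294065]
[581.87728481 260.82395738  51.64024824] [0.59073299 1.56625995 0.58306486] 45.61210586225896 [-1.02644357 -0.08558672  0.41294065]
```

View pics/wrist2.png

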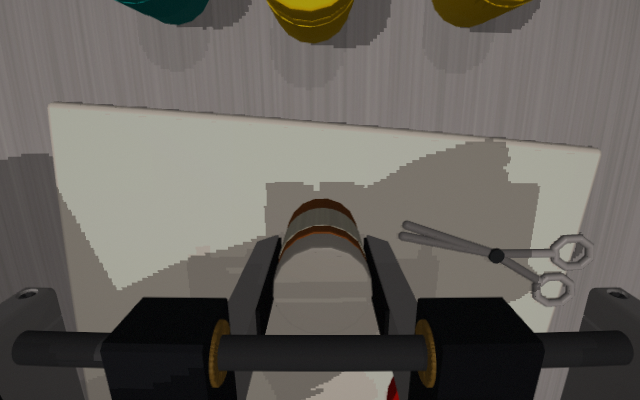

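The jar at (322,260) is between the pads, with a 45.6 mm gap. I lift it and carry it to the carousel.

jog_arm:
  turn:
    - [0,0,0]
    - [0,0,0]
    - [0,0,0]
    - [0,0,0]
    - [0,0,0]
    - [0,0,0]
    - [0,0,0]
    - [0,0,0]
  dp:
    - [-1,0,0]
    - [-2,0,0]
    - [-3,0,0]
    - [-3,0,0]
    - [-3,0,0]
    - [-2,0,0]
    - [-1,0,0]
    - [0,0,0]
  gripper: [1,1,1,1,1,1,1,1]
  grip_force: 25

```text
clock: 4.5
eef_pos: [581.3, 260.3, 214.9]
eef_rot: [0.459, 1.561, 0.451]
wrist_force: [-1.0, -0.1, -2.8]
finger_gap: 46.0
```

jog_arm:
  turn:
    - [0,0,0]
    - [0,0,0]
    - [0,0,0]
    - [0,0,0]
    - [0,0,0]
    - [0,0,0]
    - [0,0,0]
    - [0,0,0]
  dp:
    - [0,-2,-0.2]
    - [0,-3,-0.2]
    - [0,-3.5,-0.2]
    - [0,-3.5,-0.2]
    - [0,-3.5,-0.2]
    - [0,-3.5,-0.2]
    - [0,-2,-0.2]
    - [0,0,0]
  gripper: [1,1,1,1,1,1,1,1]

```text
clock: 5.5
eef_pos: [560.3, 36.9, 207.1]
eef_rot: [2.538, 1.568, 2.528]
wrist_force: [1.4, -0.7, -1.8]
finger_gap: 45.6
```

```bash
python3 - <<'E'
from h import *
from cell import manip
s=manip.read_state(); print(s["eef_pos"],s["finger_gap"]); dp,R=todp([565.5,-90,205],s);print(dp); print(R.round(4))
E
```

```text
[560.34371259  36.86395461 207.12090658] 45.6380381337355
[  0.19126852 -12.68076798   0.6457747 ]
[[-0.0022  0.0102  0.9999]
 [ 0.0016  0.9999 -0.0102]
 [-1.      0.0015 -0.0022]]
```

jog_arm:
  turn:
    - [0,0,0]
    - [0,0,0]
    - [0,0,0]
    - [0,0,0]
    - [0,0,0]
    - [0,0,0]
    - [0,0,0]
    - [0,0,0]
  dp:
    - [0,-2,0.1]
    - [0,-3,0.1]
    - [0,-3,0.1]
    - [0,-3,0.1]
    - [0,-3,0.1]
    - [0,-1,0]
    - [0,0,0]
    - [0,0,0]
  gripper: [1,1,1,1,1,1,1,1]

```text
clock: 6.5
eef_pos: [561.8, -114.0, 203.1]
eef_rot: [2.733, 1.562, 2.726]
wrist_force: [-0.8, 0.2, -1.9]
finger_gap: 45.7
```

```bash
python3 - <<'E'
from shot import *
s=manip.read_state(); print(s["eef_pos"],s["finger_gap"]); dp,R=todp([565.5,-117,205],s);print(dp); print(R.round(4))
for c in ["wrist","scene","side"]: shot(c,c+"3")
E
```

```text
[ 561.7939025  -114.0164002   203.07169369] 45.74096107236464
[-0.1969112  -0.29503238  0.37112773]
[[-0.0081  0.0071  0.9999]
 [ 0.0036  1.     -0.0071]
 [-1.      0.0035 -0.0082]]
```

View pics/wrist3.png

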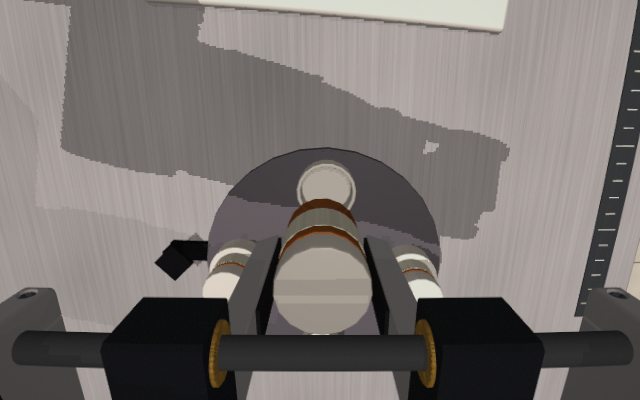

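View pics/side3.png

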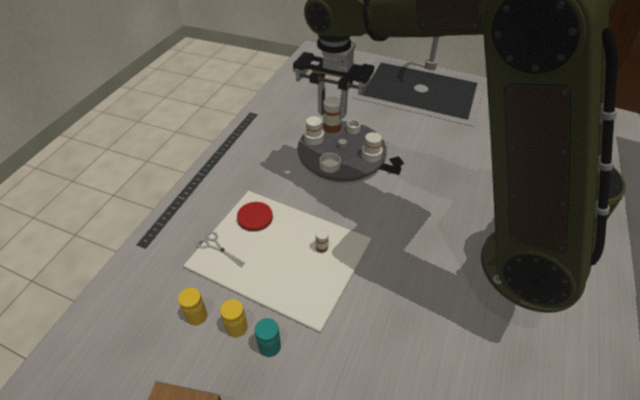

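View pics/scene3.png

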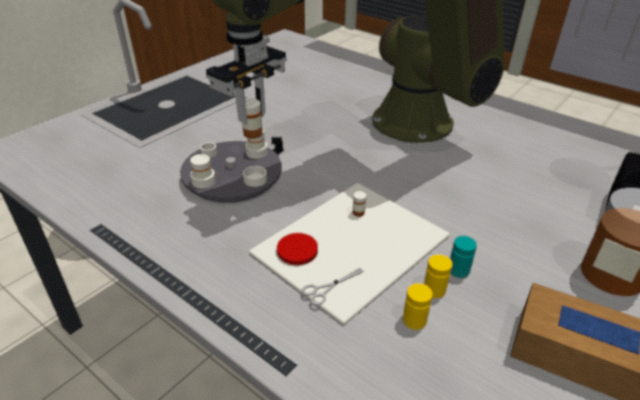

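Wrist view: the big well is at (327,185) in front of the held jar, the pointer at about (185,255), and the jars either side at (232,265) and (416,265). Measuring all of them.

```bash
cat > meas.py <<'E'
from h import *
from scipy.optimize import least_squares
def circ(X,r):
    f=lambda q:np.hypot(X[:,0]-q[0],X[:,1]-q[1])-r
    s=least_squares(f,X[:,:2].mean(0),loss='soft_l1',f_scale=1); return s.x
def near(P,c,r): return np.hypot(P[...,0]-c[0],P[...,1]-c[1])<r
def disc(n,c0=(562,-205)):
    p,d,K,D,T=load(n); P=cloud(d,K,D,T); z=P[...,2]
    m=((d>0)&near(P,c0,150)&(z>28)&(z<36)).astype(np.uint8)
    c=np.vstack(cv2.findContours(m,0,1)[0]).reshape(-1,2); W0=onplane(c,32,K,D,T); q=np.array(c0)
    for t in [15,8,4,3]:
        W=W0[abs(np.hypot(*(W0[:,:2]-q).T)-130)<t]; q=circ(W,130)
    return q,len(W)
def rim(n,c0):
    p,d,K,D,T=load(n); P=cloud(d,K,D,T); z=P[...,2]
    X=P[(d>0)&near(P,c0,38)&(z>52)&(z<58)]; return circ(X,27.2),len(X)
def pointer(n,c0=(562,-205)):
    p,d,K,D,T=load(n); P=cloud(d,K,D,T); z=P[...,2]
    m=(d>0)&near(P,c0,215)&~near(P,c0,133)&(p.max(2)<60)&(z>15)&(z<60)
    return P[m],np.argwhere(m)
E
python3 - <<'E'
from meas import *
for n in ["wrist3","scene3","side3"]:
    print(n,"rim",rim(n,(563,-117)),"disc",disc(n))
    X,ij=pointer(n); X=X[abs(X[:,1]+200)<50]; print("  ptr",len(X),X.mean(0).round(1))
    for a in range(370,430,6):
        Y=X[(X[:,0]>=a)&(X[:,0]<a+6)]
        if len(Y): print("   ",a,len(Y),Y[:,1].min().round(1),Y[:,1].max().round(1),Y[:,2].mean().round(1))
p=load("wrist3")[0]; cv2.imwrite("pics/ptr3.png",cv2.resize(p[200:320,120:320],(800,480),interpolation=2)[:,:,::-1])
E
```

```text
wrist3 rim (array([ 566.00291197, -117.58123819]), 458) disc (array([ 561.91813447, -208.86133805]), 358)
  ptr 767 [ 399.1 -199.    38.8]
    376 19 -204.6 -196.4 39.3
    382 86 -210.8 -188.7 37.1
    388 124 -218.4 -184.9 39.5
    394 187 -220.1 -179.7 39.0
    400 166 -218.2 -180.4 39.1
    406 112 -211.3 -186.6 38.8
    412 65 -206.6 -193.0 38.6
    418 8 -201.2 -199.2 37.5
scene3 rim (array([ 565.12233777, -117.08606434]), 99) disc (array([ 561.42848215, -205.06579333]), 182)
  ptr 82 [ 397.9 -195.1   33.8]
    382 4 -199.6 -192.0 30.8
    388 21 -210.7 -187.8 28.5
    394 28 -212.3 -179.7 31.7
    400 18 -210.6 -181.5 40.0
    406 8 -197.4 -187.8 39.5
    412 3 -199.7 -195.9 41.0
side3 rim (array([ 560.83669257, -117.75526697]), 79) disc (array([ 559.46148374, -206.32003432]), 122)
  ptr 106 [ 392.3 -196.9   36.2]
    376 12 -205.4 -190.1 32.9
    382 25 -213.2 -188.2 33.4
    388 27 -219.1 -184.5 35.1
    394 21 -219.6 -179.6 39.2
    400 14 -208.6 -187.7 39.7
    406 6 -210.7 -192.9 40.1
    412 1 -202.0 -202.0 38.8
```

View pics/ptr3.png

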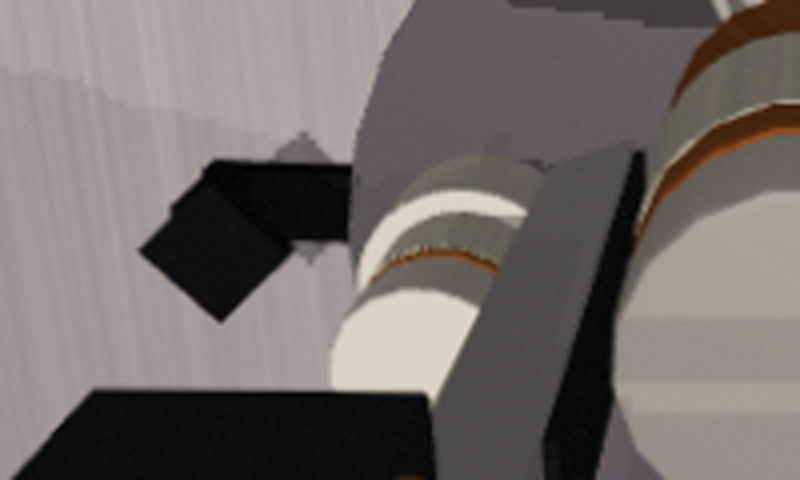

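```bash
python3 - <<'E'
from meas import *
p,d,K,D,T=load("wrist3"); P=cloud(d,K,D,T)
pos=np.load("wrist3.npz")["pos"]; print(pos)
m=np.zeros(d.shape,bool); m[200:345,260:385]=1
m&=(d>0)&(abs(P[...,0]-pos[0])<30)&(P[...,2]>pos[2]+20)&(P[...,2]<pos[2]+60)&(abs(P[...,1]-pos[1])<35)
X=P[m]; print(len(X))
top=X[X[:,2]>np.percentile(X[:,2],40)-0]; h,b=np.histogram(X[:,2],20); print(h,b.round(1))
zt=b[h.argmax()]; mt=m&(abs(P[...,2]-zt-.5)<2.5); X=P[mt]; print(X.mean(0), X.min(0),X.max(0))
A=np.c_[X[:,:2]-X[:,:2].mean(0),np.ones(len(X))]; print("tilt",np.linalg.lstsq(A,X[:,2],rcond=None)[0])
c=max(cv2.findContours(mt.astype(np.uint8),0,1)[0],key=cv2.contourArea).reshape(-1,2); W=onplane(c,X[:,2].mean(),K,D,T); print("circ",circ(W,23))
E
```

```text
[ 561.7939025  -114.0164002   203.07169369]
9746
[ 252   82  163  207  188  217  216  231  238 2392 4670  115   89  106
  101   96  103   87   97   96] [223.1 225.1 227.1 229.1 231.1 233.1 235.1 237.  239.  241.  243.  245.
 247.  249.  251.  253.  255.  257.  259.  261.  263. ]
[ 563.32905861 -114.15181799  243.28835473] [ 535.68364604 -138.65624328  241.04458368] [590.89282623 -93.07191006 245.98608907]
tilt [-8.10200568e-03 -1.90893984e-03  2.43288355e+02]
circ [ 563.32170115 -114.8602508 ]
```

jog_arm:
  turn:
    - [0,-0.3,-0.1]
    - [0,0,0]
    - [0,0,0]
    - [0,0,0]
    - [0,0,0]
    - [0,0,0]
    - [0,0,0]
  dp:
    - [0,-0.3,0.3]
    - [2,0,0]
    - [2.5,0,0]
    - [2.5,0,0]
    - [1.5,0,0]
    - [0,0,0]
    - [0,0,0]
  gripper: [1,1,1,1,1,1,1]

```text
clock: 7.52
eef_pos: [566.7, -116.6, 117.7]
eef_rot: [0.153, 1.569, 0.148]
wrist_force: [0.8, 0.1, -1.1]
finger_gap: 45.4
```

```bash
cat > cap.py <<'E'
from meas import *
def cap(n):
    p,d,K,D,T=load(n); P=cloud(d,K,D,T); pos=np.load(n+".npz")["pos"]
    m=np.zeros(d.shape,bool); m[200:345,260:385]=1
    m&=(d>0)&(abs(P[...,0]-pos[0])<30)&(P[...,2]>pos[2]+35)&(P[...,2]<pos[2]+46)&(abs(P[...,1]-pos[1])<35)
    zt=np.median(P[m][:,2]); mt=m&(abs(P[...,2]-zt)<2.5)
    c=max(cv2.findContours(mt.astype(np.uint8),0,1)[0],key=cv2.contourArea).reshape(-1,2); W=onplane(c,zt,K,D,T)
    return circ(W,23),zt
E
python3 - <<'E'
from shot import *; from cap import *
for c in ["wrist","scene","side"]: s=shot(c,c+"4")
print(s["eef_pos"],s["finger_gap"],s["wrist_force"]); print(todp([0,0,0],s)[1].round(4)); print(cap("wrist4"))
a=load("wrist4")[0]; b=cv2.resize(load("scene4")[0][110:210,180:300],(480,400),interpolation=2)
cc=cv2.resize(load("side4")[0][70:190,280:424],(480,400),interpolation=2)
cv2.imwrite("pics/c4.png",cv2.resize(np.hstack([a[:,120:520],b,cc]),None,fx=.58,fy=.58)[:,:,::-1])
E
```

```text
[ 566.69462631 -116.63859603  117.73738651] 45.349895738761816 [-0.81724695 -0.72061334 -1.86041149]
[[ 2.3e-03  5.1e-03  1.0e+00]
 [ 3.0e-04  1.0e+00 -5.1e-03]
 [-1.0e+00  3.0e-04  2.3e-03]]
(array([ 567.89149432, -117.26991945]), np.float64(157.94305676776136))
```

View pics/c4.png

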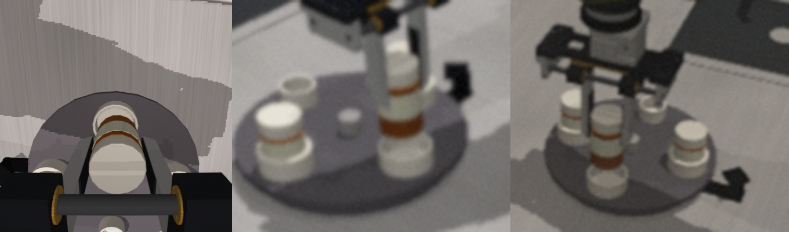

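Crops: the jar hangs directly over the big well in all three views. I trim x and lower it gently.

jog_arm:
  turn:
    - [0,0,0]
    - [0,0,0]
    - [0,0,0]
    - [0,0,0]
    - [0,0,0]
  dp:
    - [0,-0.05,-0.14]
    - [1,0,0]
    - [0.8,0,0]
    - [0.4,0,0]
    - [0.3,0,0]
  gripper: [1,1,1,1,1]

```text
clock: 8.3
eef_pos: [565.3, -117.2, 91.4]
eef_rot: [0.039, 1.568, 0.033]
wrist_force: [0.6, -0.3, -2.3]
finger_gap: 45.6
```

```bash
python3 - <<'E'
from shot import *; from cap import *
for c in ["wrist","scene","side"]: s=shot(c,c+"5")
print(s["eef_pos"],s["finger_gap"],s["wrist_force"]); print(todp([0,0,0],s)[1].round(4)); print(cap("wrist5"))
b=cv2.resize(load("scene5")[0][130:200,220:290],(480,480),interpolation=2)
cc=cv2.resize(load("side5")[0][110:180,295:365],(480,480),interpolation=2)
cv2.imwrite("pics/c5.png",cv2.resize(np.hstack([b,cc]),None,fx=.8,fy=.8)[:,:,::-1])
E
```

```text
[ 565.23667025 -117.20926163   91.39877355] 45.789662203376494 [-0.86167961  0.19108699 -1.43228578]
[[ 2.6e-03  5.2e-03  1.0e+00]
 [ 1.0e-04  1.0e+00 -5.2e-03]
 [-1.0e+00  2.0e-04  2.6e-03]]
(array([ 566.45806188, -117.85847332]), np.float64(131.62898980735758))
```

View pics/c5.png

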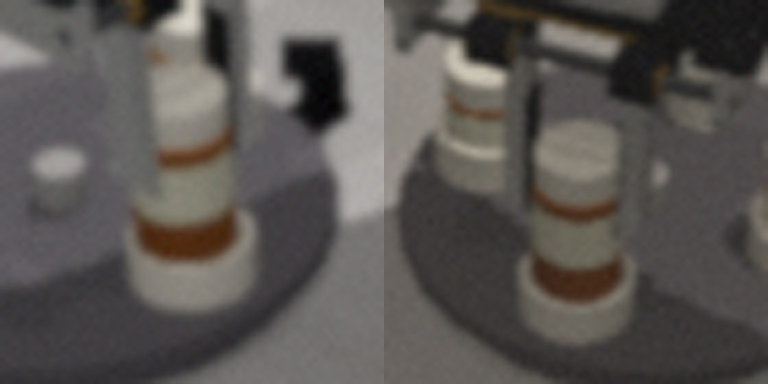

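The jar has entered the collar, with its underside about 4 mm below the rim and no contact force. I keep going down.

jog_arm:
  turn:
    - [0,0,0]
    - [0,0,0]
    - [0,0,0]
    - [0,0,0]
    - [0,0,0]
  dp:
    - [0.5,0,0]
    - [0.5,0,0]
    - [0.4,0,0]
    - [0.2,0,0]
    - [0,0,0]
  gripper: [1,1,1,1,1]

```text
clock: 9.07
eef_pos: [565.6, -117.2, 74.8]
eef_rot: [-0.011, 1.567, -0.016]
wrist_force: [0.1, -0.1, -1.4]
finger_gap: 45.6
```

```bash
python3 - <<'E'
from shot import *; from cap import *
s=shot("wrist","wrist6")
print(s["eef_pos"],s["finger_gap"],s["wrist_force"]);  print(cap("wrist6"))
E
```

```text
[ 565.57023961 -117.21727781   74.83189896] 45.556338195921704 [ 0.08633506 -0.13972836 -1.36839849]
(array([ 566.94915185, -118.05712935]), np.float64(115.05778966042237))
```

jog_arm:
  turn:
    - [0,0,0]
    - [0,0,0]
    - [0,0,0]
  dp:
    - [0.1,0,0]
    - [0.1,0,0]
    - [0,0,0]
  gripper: [1,1,1]

```text
clock: 9.5
eef_pos: [565.9, -117.3, 73.7]
eef_rot: [-0.046, 1.566, -0.052]
wrist_force: [1.0, 0.5, -2.5]
finger_gap: 45.9
```

```bash
python3 - <<'E'
from shot import *; from cap import *
s=shot("wrist","wrist7")
print(s["eef_pos"],s["finger_gap"],s["wrist_force"]);  print(cap("wrist7"))
E
```

```text
[ 565.94438011 -117.26689903   73.66436528] 45.88195002557221 [ 0.96969416  0.49956141 -2.46212949]
(array([ 566.97595036, -117.95547019]), np.float64(113.89187641969801))
```

jog_arm:
  turn:
    - [0,0,0]
    - [0,0,0]
    - [0,0,0]
  dp:
    - [0.1,0,0]
    - [0.1,0,0]
    - [0,0,0]
  gripper: [1,1,1]

```text
clock: 9.93
eef_pos: [567.0, -117.3, 73.7]
eef_rot: [-0.077, 1.563, -0.083]
wrist_force: [-0.4, 1.1, -2.4]
finger_gap: 45.7
```

```bash
python3 - <<'E'
from shot import *; from cap import *
s=shot("wrist","wrist8")
print(s["eef_pos"],s["finger_gap"],s["wrist_force"]);  print(cap("wrist8"))
E
```

```text
[ 566.98873392 -117.2673226    73.74701888] 45.74600632969282 [-0.35448468  1.08598559 -2.44108227]
(array([ 567.90774097, -117.90481111]), np.float64(113.93845381313017))
```

The cap top is at 113.9 mm and 114 means fully seated. The tool no longer descends when commanded, so the jar is down. The axis is about (561.7,-206.7) and the pointer diamond centre (397.5,-200), so the front target for the well is about (471.8,-203.1). I swing counter-clockwise by about 90°.

jog_arm:
  turn:
    - [0,0.3,0]
    - [0,0,0]
    - [0,0,0]
    - [0,0,0]
    - [0,0,0]
  dp:
    - [0,0,-0.5]
    - [0,0,-0.8]
    - [0,-0.06,-0.8]
    - [0,-0.13,-0.8]
    - [0,-0.2,-0.8]
  gripper: [1,1,1,1,1]

```text
clock: 10.6
eef_pos: [528.3, -121.6, 73.7]
eef_rot: [-0.37, 1.566, -0.374]
wrist_force: [3.5, -1.8, -0.9]
finger_gap: 45.6
```

```bash
cat > st.py <<'E'
from shot import *
s=manip.read_state(); p=s["eef_pos"]; a=np.array([561.7,-206.7]); r=p[:2]-a
print(p.round(1),"R",np.hypot(*r).round(1),"phi",np.degrees(np.arctan2(r[1],r[0])).round(1),s["finger_gap"],s["wrist_force"].round(1)); print(todp([0,0,0],s)[1].round(3).tolist())
E
python3 st.py; python3 - <<'E'
from shot import *; from cap import *
shot("scene","scene9"); shot("wrist","wrist9"); print(cap("wrist9"))
cv2.imwrite("pics/c9.png",cv2.resize(load("scene9")[0][110:210,170:300],(780,600),interpolation=2)[:,:,::-1])
E
```

```text
[ 528.3 -121.6   73.7] R 91.4 phi 111.4 45.58141032124498 [ 3.5 -1.8 -0.9]
[[0.005, 0.005, 1.0], [-0.002, 1.0, -0.005], [-1.0, -0.002, 0.005]]
(array([ 528.59476192, -122.52265252]), np.float64(113.91441329297471))
```

View pics/c9.png

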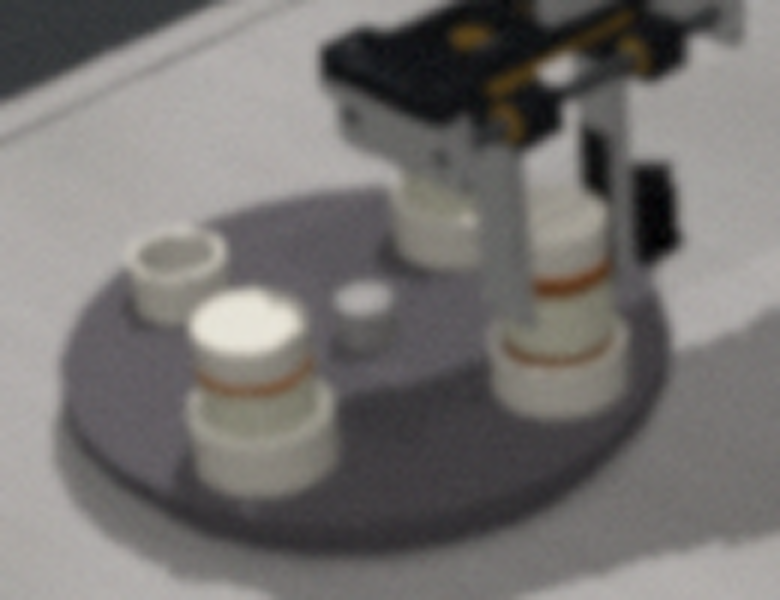

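The jar is seated and the turntable follows with low force. I continue.

jog_arm:
  turn:
    - [0,0,0]
    - [0,0,0]
    - [0,0,0]
    - [0,0,0]
    - [0,0,0]
    - [0,0,0]
  dp:
    - [0,-0.33,-0.71]
    - [0,-0.39,-0.68]
    - [0,-0.45,-0.64]
    - [0,-0.5,-0.6]
    - [0,-0.55,-0.56]
    - [0,-0.6,-0.5]
  gripper: [1,1,1,1,1,1]

```text
clock: 11.45
eef_pos: [488.9, -151.3, 73.7]
eef_rot: [-0.273, 1.566, -0.278]
wrist_force: [4.0, 1.0, -0.4]
finger_gap: 45.6
```

```bash
python3 st.py
```

```text
[ 488.9 -151.3   73.7] R 91.5 phi 142.7 45.58281365636481 [ 4.   1.  -0.4]
[[0.005, 0.005, 1.0], [-0.001, 1.0, -0.005], [-1.0, -0.001, 0.005]]
```

jog_arm:
  turn:
    - [0,0,0]
    - [0,0,0]
    - [0,0,0]
    - [0,0,0]
    - [0,0,0]
    - [0,0,0]
  dp:
    - [0,-0.65,-0.44]
    - [0,-0.69,-0.37]
    - [0,-0.72,-0.31]
    - [0,-0.74,-0.25]
    - [0,-0.5,-0.12]
    - [0,0,0]
  gripper: [1,1,1,1,1,1]

```text
clock: 12.2
eef_pos: [472.5, -187.0, 73.7]
eef_rot: [-0.24, 1.566, -0.246]
wrist_force: [0.8, -0.6, 0.5]
finger_gap: 45.9
```

```bash
python3 st.py;  python3 - <<'E'
from shot import *; from cap import *
for c in ["wrist","scene","side"]: shot(c,c+"10")
print(cap("wrist10"))
print(disc("wrist10"),disc("scene10"),disc("side10"))
for n in ["wrist10","scene10","side10"]:
    X,_=pointer(n); X=X[(abs(X[:,1]+200)<30)&(X[:,2]<46)]; print(n,len(X),X.min(0).round(1),X.max(0).round(1))
a=load("wrist10")[0]; b=cv2.resize(load("side10")[0][100:200,280:420],(560,400),interpolation=2)
cv2.imwrite("pics/c10.png",cv2.resize(np.hstack([a,b]),None,fx=.66,fy=.66)[:,:,::-1])
E
```

```text
[ 472.5 -187.    73.7] R 91.4 phi 167.6 45.87856485553883 [ 0.8 -0.6  0.5]
[[0.004, 0.006, 1.0], [-0.001, 1.0, -0.006], [-1.0, -0.001, 0.004]]
(array([ 473.49778653, -187.66195023]), np.float64(113.8852827082896))
(array([ 561.51365273, -209.03530803]), 579) (array([ 561.18468764, -204.68451143]), 170) (array([ 555.44984804, -207.72762457]), 138)
wrist10 2009 [ 377.4 -221.2   15.4] [ 418.8 -179.9   41.9]
scene10 81 [ 384.1 -212.6   15.4] [ 413.  -181.6   44.4]
side10 107 [ 377.1 -217.1   15.2] [ 411.6 -178.8   44. ]
```

View pics/c10.png

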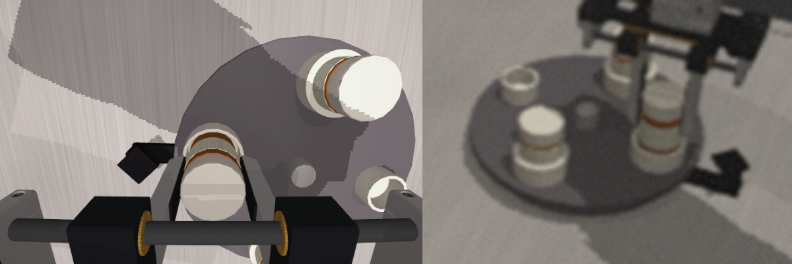

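The wrist crop shows the stub at about (459,266) and the pointer at about (215,240), both clear now. I measure the front line from those two.

```bash
python3 - <<'E'
from cap import *
n="wrist10"; p,d,K,D,T=load(n); P=cloud(d,K,D,T); z=P[...,2]
m=((d>0)&near(P,(562,-206),25)&(z>51)&(z<57)).astype(np.uint8); c=max(cv2.findContours(m,0,1)[0],key=cv2.contourArea)
e=cv2.fitEllipse(c); st=onplane([e[0]],54,K,D,T)[0]; print("stub",e,st)
X,ij=pointer(n); k=(X[:,2]>37)&(X[:,2]<43)&(X[:,0]<425); m=np.zeros(d.shape,np.uint8); m[tuple(ij[k].T)]=1
c=max(cv2.findContours(m,0,1)[0],key=cv2.contourArea); r=cv2.minAreaRect(c); w=onplane(cv2.boxPoints(r),40,K,D,T); print(r,w.round(1), "ctr",w.mean(0))
f=w.mean(0)[:2]-st[:2]; print("dist",np.hypot(*f)); f/=np.hypot(*f); print("front",f,"target",st[:2]+90*f)
# small well opposite
m=(d>0)&(abs(z-55)<3); 
jar=np.array([473.5,-187.7]); print("jar lateral", (jar-st[:2])@[-f[1],f[0]], (jar-st[:2])@f)
q=cap("wrist10")[0]
cv2.imwrite("pics/p10.png",cv2.resize(cv2.drawContours(p.copy(),[c],-1,(255,0,0),1)[190:300,150:350],(800,440))[:,:,::-1])
E
```

```text
stub ((459.18377685546875, 265.54693603515625), (34.11023712158203, 39.37174987792969), 63.69255447387695) [ 560.90181627 -206.40342492   54.        ]
((209.00001525878906, 250.00001525878906), (45.25482940673828, 43.84061813354492), 45.0) [[ 377.3 -200.1   40. ]
 [ 400.3 -178.4   40. ]
 [ 419.5 -201.    40. ]
 [ 396.4 -224.1   40. ]] ctr [ 398.39784964 -200.9090708    40.        ]
dist 162.59682376128455
front [-0.99942891  0.03379128] target [ 470.95321421 -203.3622101 ]
jar lateral -15.739324735729502 87.98391470665803
```

View pics/p10.png

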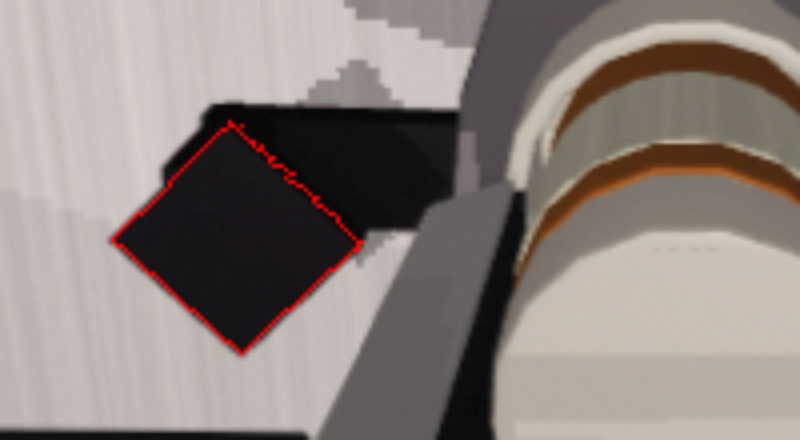

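jog_arm:
  turn:
    - [0,0,0]
    - [0,0,0]
    - [0,0,0]
    - [0,0,0]
    - [0,0,0]
  dp:
    - [0,-0.6,-0.15]
    - [0,-0.6,-0.08]
    - [0,-0.45,-0.03]
    - [0,0,0]
    - [0,0,0]
  gripper: [1,1,1,1,1]

```text
clock: 12.98
eef_pos: [470.2, -203.8, 73.6]
eef_rot: [-0.118, 1.566, -0.123]
wrist_force: [3.1, 2.1, 0.3]
finger_gap: 45.6
```

```bash
python3 st.py;  python3 - <<'E'
from shot import *; from cap import *
for c in ["wrist","scene","side"]: shot(c,c+"11")
print(cap("wrist11"))
a=load("wrist11")[0]; b=cv2.resize(load("side11")[0][100:200,280:420],(560,400),interpolation=2)
cv2.imwrite("pics/c11.png",cv2.resize(np.hstack([a,b]),None,fx=.66,fy=.66)[:,:,::-1])
st=np.array([560.9,-206.4]); f=np.array([-.9994,.0338])
for n in ["wrist11","scene11","side11"]:
  p,d,K,D,T=load(n); P=cloud(d,K,D,T); z=P[...,2]
  X=P[(d>0)&(z>95)&(z<102)&near(P,st,130)]; 
  for c0 in [(560,-110),(560,-300)]:
    Y=X[near(X,c0,35)]
    if len(Y)>30: print(n,"jar top",Y.mean(0).round(1),len(Y))
  X=P[(d>0)&(z>52.5)&(z<57)&near(P,(650,-210),35)]
  if len(X)>30: c=circ(X,27.2 if 0 else 20); print(n,"small rim",c,len(X))
  X=P[(d>0)&(z>40)&(z<57)&near(P,(471,-203),36)]
  if len(X)>30: c=circ(X,29); print(n,"big collar outer",c,len(X),"lateral",(c-st)@[-f[1],f[0]])
E
```

```text
[ 470.2 -203.8   73.6] R 91.6 phi 178.2 45.58469298188114 [3.1 2.1 0.3]
[[0.005, 0.005, 1.0], [-0.001, 1.0, -0.005], [-1.0, -0.001, 0.005]]
(array([ 471.18377333, -204.46085772]), np.float64(113.88069043549936))
wrist11 jar top [ 564.2 -117.4   98. ] 8567
wrist11 small rim [ 650.70339557 -211.06063043] 1277
wrist11 big collar outer [ 472.0961189  -206.48983346] 1673 lateral 3.091350743043153
scene11 jar top [ 565.7 -115.6   98.4] 166
scene11 jar top [ 557.6 -295.4   98.1] 132
scene11 small rim [ 650.80935672 -209.99847915] 61
scene11 big collar outer [ 469.22750848 -204.90320309] 123 lateral 1.6026313819215303
side11 jar top [ 560.7 -116.8   97.9] 152
side11 jar top [ 559.  -289.8   98.6] 45
side11 small rim [ 647.20141781 -212.1283327 ] 48
side11 big collar outer [ 469.86942781 -205.89343404] 143 lateral 2.570571320527684
```

View pics/c11.png

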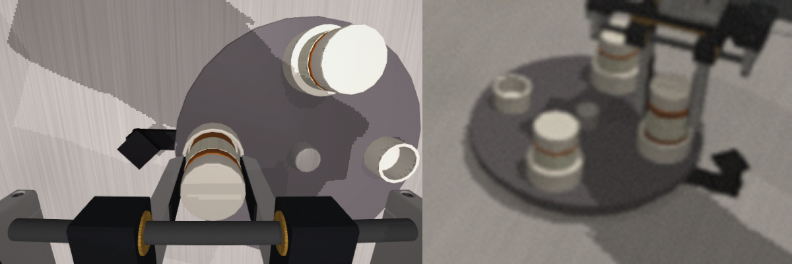

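The jar is at the front. The neighbouring jar top, small-well rim and collar fits put the big well within about 0–3 mm of the front line, against a 9 mm limit. I hold for a moment, check and hand in.

jog_arm:
  turn:
    - [0,0,0]
    - [0,0,0]
    - [0,0,0]
    - [0,0,0]
  dp:
    - [0,0,0]
    - [0,0,0]
    - [0,0,0]
    - [0,0,0]
  gripper: [1,1,1,1]

```text
clock: 13.62
eef_pos: [470.1, -203.7, 73.7]
eef_rot: [-0.185, 1.566, -0.19]
wrist_force: [2.5, -0.5, -0.6]
finger_gap: 45.7
```

```bash
python3 st.py;  python3 - <<'E'
from shot import *; from cap import *
from cell import order
s=shot("wrist","wrist12"); print(cap("wrist12"),np.abs(s["qd"]).max())
print(rim("wrist12",(471,-204)))
print(order.sign_off())
E
```

```text
[ 470.1 -203.7   73.7] R 91.6 phi 178.1 45.690317896379234 [ 2.5 -0.5 -0.6]
[[0.005, 0.005, 1.0], [-0.001, 1.0, -0.005], [-1.0, -0.001, 0.005]]
(array([ 471.14312075, -204.36748187]), np.float64(113.8974409434282)) 0.001982356917153246
(array([ 472.16963086, -204.20410709]), 967)
the job is handed in; nothing more can be done
None
```

I put the amber jar from the cutting board into the big empty well, then turned the carousel about 90° counter-clockwise to the pointer. I handed the job in at about 13.7 s, with the fingers still gripping the jar at the 25 N setting. The hand-in gives no verdict.

**Last checks:**
- **Seated and upright:** the cap top read 113.9 mm, and 114 mm means fully down. I judged upright from the gripper, which was about 0.005 rad off vertical.
- **In line:** the estimates put the well 0 to 3 mm from the front line; the limit is 9 mm.
- **Holding still:** the finger gap was 45.7 mm on the 46 mm jar, and the arm joints were still. I did not measure the turntable's own speed.
- **Bystanders:** I went near the pot, lid and scissors only while picking up the jar. They looked undisturbed in the pictures taken just after, and I did not measure them.

**Disagreements:** the side camera read about 4 mm lower in x than the other two cameras, so I relied on the wrist and scene cameras. The collar fits differed by 1–2 mm.

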